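# Swap a cordless table lamp on its charging rail

## Task

Unclip the charged lamp (green) from the charging rail and stand it upright in the middle of the cork coaster, setting it down rather than dropping it. Then click the flat lamp (red) fully home onto the rail in the place that the green one left, so that it can charge. Leave the yellow lamp on the rail, and do not disturb the plates, the chip rack or the glass, or knock any lamp over.

Things in the scene. Friction and masses are not known exactly. Their poses are not given: they have to be found in the camera images.
- lamp_full: Charged cordless lamp, 133 mm tall, about 0.45 kg: black square foot 92 x 92 x 50 mm with green band, thin stem, white shade 96 mm across (60 to 90 mm up), green disc on top, black handle over it. Clipped on one place of the rail at the start, its y along the rail's y. Origin: centre of its underside, z up. Looks and works the same turned half round.
- full_handle (a point): Middle of the green lamp's handle bar, 122 mm above its underside. The bar is 66 mm long along the lamp's y, 16 mm thick along its x, 22 mm tall, with 20 mm of open space under it: pinch its middle across the 16 mm.
- lamp_flat: The same lamp with red band and disc (flat), loose, standing on the table at the start, turned up to 29 degrees. A slot runs through the underside of every lamp along its y: 38 mm wide, 34 mm deep, narrowed to 26 mm by two rounded beads 7 mm above the underside. Origin: centre of its underside.
- flat_handle (a point): Middle of the red lamp's handle bar, 122 mm above its underside; same handle as the green lamp's.
- lamp_charging: The same lamp with yellow band and disc (still charging), clipped on the other place of the rail; it stays there. Origin: centre of its underside.
- rail: Fixed charging rail: dark plate 110 (x) x 320 (y) x 15 mm and, in its middle, an upright aluminium fin along y, 18 mm thick, rounded top 44 mm above the table. A lamp stands on the plate, the fin in its slot (4 mm play each side). At each place sprung rollers stick out 7 mm from both sides of the fin and snap over the beads. Origin: centre of its underside, z up.
- place_a (a point): Plate top (15 mm above the table) at the place near the rail's -y end, 75 mm from the rail's centre: a seated lamp's origin lies here; axes as the rail's. Brass strips mark it. A seated lamp pulls off straight up with about 11 N besides its weight; it is past the catch after 12 mm and off the fin after 30 mm.
- place_b (a point): The same at the rail's +y end, 75 mm from its centre. To seat a lamp, square to the rail, press it straight down: the rollers resist at 18 to 14 mm above home with about 9 N (weight included), then draw it down; go on until its foot stands on the plate. Its weight alone leaves it resting on the rollers, about 17 mm too high.
- coaster_top (a point): Centre of the top of the round cork coaster, 150 mm across and 4 mm thick, fixed to the table.
- plates: Stack of white plates, 170 mm across, 51 mm tall; bystander. Origin: centre of its underside.
- chip_rack: Wooden rack of gaming chips, 75 x 160 mm, 32 mm tall; bystander, between coaster and flat lamp. Origin: centre of its underside.
- tumbler: Green glass tumbler, 76 mm across, 90 mm tall; bystander. Origin: centre of its underside.
Things that resemble listed ones, but are neither listed nor needed, are in the scene too. What is shaped like the lamp_flat but orange is not meant.

How it is judged:
On the way:
1. the green lamp has been pulled off the rail: its foot is over 15 mm above the rail's plate (z of lamp_full in the frame of rail above 0.03 m), for 0.1 s.
At the end, for the whole second after the job is handed in: Green lamp upright and still on the coaster, centres within 25 mm. Red lamp home in the place the green one left, yellow still home in its own: within 18 mm of the place's point (6 mm across the rail), foot within 3 mm of the plate, upright, square to the rail within 0.1 rad, at rest (horizontal distance between lamp_full and coaster_top below 0.025 m and z of lamp_full in the frame of coaster_top between -0.004 and 0.004 m and angle between each of lamp_full, lamp_flat, lamp_charging's own z axis and vertical below 0.05 rad and linear speed of each of lamp_full, lamp_flat below 0.02 m/s and ((horizontal distance between lamp_flat and place_a below 0.018 m and z of lamp_flat in the frame of place_a between -0.004 and 0.003 m and x of lamp_flat in the frame of place_a between -0.006 and 0.006 m) or (horizontal distance between lamp_flat and place_b below 0.018 m and z of lamp_flat in the frame of place_b between -0.004 and 0.003 m and x of lamp_flat in the frame of place_b between -0.006 and 0.006 m)) and angle between the y axis of each of lamp_flat, lamp_charging and the y axis of rail, either way round below 0.1 rad and ((horizontal distance between lamp_charging and place_a below 0.018 m and z of lamp_charging in the frame of place_a between -0.004 and 0.003 m and x of lamp_charging in the frame of place_a between -0.006 and 0.006 m) or (horizontal distance between lamp_charging and place_b below 0.018 m and z of lamp_charging in the frame of place_b between -0.004 and 0.003 m and x of lamp_charging in the frame of place_b between -0.006 and 0.006 m))); the robot touches nothing.
It fails at once if the yellow lamp is shifted by more than 15 mm (distance of lamp_charging from where it was at the start of the episode above 0.015 m).
It fails at once if a lamp tips by more than 0.5 rad (angle between any of lamp_full, lamp_charging, lamp_flat's own z axis and vertical above 0.5 rad).
It fails at once if the green lamp is dropped: it moves faster than 0.45 m/s while the fingers do not hold it (a fall of about 10 mm) ((linear speed of lamp_full above 0.45 m/s and contact force between the fingers and lamp_full below 0.05 N)).
It fails at once if plates, chip rack or tumbler are moved by more than 30 mm (distance of any of plates, chip_rack, tumbler from where it was at the start of the episode above 0.03 m).
It also fails if it takes over 54 s, if anything falls off the work surface, if the arm or the gripper's body presses on something with over 40 N, if the wrist force passes 120 N, or if a joint passes its speed limit or range.

## Robot

A 7-joint arm with a two-finger parallel gripper is mounted at the origin on the work surface. World frame = base frame: x ahead of the robot, y to its left, z up, the work surface at z = 0. Lengths are in m, angles in rad, forces in N, time in s.
With the tool pointing down it reaches from about 0.4 to 0.85 m from the base axis. Payload 10.4 kg.
Tool frame: the origin (TCP) lies midway between the tips of the shut fingers; the grasp point (between the pads) lies r.grip_point_offset behind it (r.grip_point_offset is the distance from the TCP to the grasp point, in m); z points along the fingers, y is the line along which they close (so a half turn about z gives the same grasp; the last joint's range is limited). The gripper opens to 87 mm and grips with 3 to 60 N. Pads are 19 mm wide; open, the fingers measure 117 mm over their backs; the gripper's body (75 mm by 190 mm) begins 51 mm behind the grasp point.
Start: joints at [1.29, 0.332, -0.065, 1.46, 0.022, 1.35, -0.088], TCP at [0.159, -0.604, 0.223] pointing down, gripper open.
Joint ranges: [-2.6, 2.6], [-0.5, 2.12], [-1.47, 1.34], [0.16, 2.42], [-1.27, 4.41], [0.06, 2.06], [-2.6, 2.6]. Speed limits (rad/s): [2.22, 2.22, 2.79, 2.79, 3.14, 3.14, 3.14].

## Interface

Orientations are given as a unit quaternion [x, y, z, w].
In Python, from bench import r gives the robot as it stands.
- The arm moves only by the tool play_rows, never from a script. Its arguments are lists of equal length, an entry for each row: "claw": the closure, from 0 (fully open) to 1 (shut); "delta_pos": the shift along the tool's x, y, z scaled (see below), a list of three; "delta_rot": the turn, a rotation vector about the tool's x, y, z scaled (see below), a list of three. A call has 1 to 8 rows; each row shifts and turns the commanded pose from where the row before left it, along the tool's axes as they then stand; what a row does not reach is not made up. The controller multiplies each number of a shift by 200 mm and each number of a turn by pi rad. A row lasts 1/10 s, in which the tool goes at most 50 mm and 8.59 degrees, less where a joint would pass 70% of its speed; a pose out of reach is approached as far as the arm can. A call with a number of a shift or a turn outside -1 to 1 is refused whole. A call with a gripper value outside its range is refused whole. The fingers move at their own pace and stop on an object; "squeeze" is the grip in N (left out, the last holds). Time passes only in rows, so rows that do not move let the fingers close. It gives the time, the measured TCP pose, the force, the opening and the grip force at its end, in the units of the state.
- r.read_state(): the state, without advancing time (a new reading comes with each control period).
- r.camera(name): name is "scene" or "side" or "wrist"; returns a dict with "pixels" (400x640x3 uint8, red, green, blue), "camera_matrix" (3x3 intrinsics, pixels), "D" ([k1, k2, p1, p2, k3] as OpenCV has them; the pictures are not rectified), "cam_to_world" (4x4, takes a point from camera to world coordinates); the wrist camera has in their place "hand_eye" (4x4, takes a point from camera to tool coordinates, whose origin is the TCP and whose axes are the flange's). Camera axes: x right, y up, looking along -z (the intrinsics and any distortion apply to the point x, -y, -z); pixel columns grow to the right and rows downward; lengths in m; the calibration is good to about 2 mm. A picture is of the moment at which its call begins: read the wrist's pose just before it. There is no depth.
- r.close_job(): hands the job in; it is judged then, once.
The state is a dict: "time": time; "joint_positions": joint angles; "joint_vel": joint speeds; "joint_torque": joint torques, N m; "ee_pos": TCP position; "eef_rot": TCP orientation; "ft_force": force on the tool from outside, world axes, zero at the start; "torque": the same for the moment, N m; "width": finger opening in m; "grip_force": force on a finger pad.
Only numpy, scipy, OpenCV 4.12 (cv2) and the standard library are available. Lean on these libraries where they do the work, as an engineer would, in place of code of your own. Each camera call takes 0.05 s, during which the arm holds its last target. There are 200 camera calls.

## Working session

There is one attempt and no reset: what is moved stays moved. The work goes in short steps, Python scripts to look and compute and a tool call to move; the robot and the scene stay as the last step left them, time stands still between calls to the robot, and variables do not carry over. Pictures are saved under pics/ and viewed, at most 10 in all, crops included, and the job is handed in when it is done.

Besides the shell and the picture viewer there is one more tool, called after "Emit:" by a JSON object that holds its "name" and its "arguments". play_rows: Moves the arm, as the interface text tells. Shifts and turns lie within -1 to 1; 1 stands for 200 mm of shift or pi rad of turn. Its arguments: {"type":"object","properties":{"claw":{"type":"array"},"delta_pos":{"type":"array"},"delta_rot":{"type":"array"},"squeeze":{"type":"number"}},"required":["claw","delta_pos","delta_rot"]}

```bash
mkdir -p pics; ls; python3 - <<'E'
from bench import r
import cv2,numpy as np
s=r.read_state();print({k:np.round(v,3) for k,v in s.items()},r.grip_point_offset)
for n in("scene","side"):
    c=r.camera(n);cv2.imwrite(f"pics/{n}0.png",c["pixels"][:,:,::-1])
    print(n,np.round(c["camera_matrix"],1).tolist(),np.round(c["D"],3),np.round(c["cam_to_world"],3).tolist())
E
```

```text
pics
{'time': np.float64(0.0), 'joint_positions': array([ 1.29 ,  0.333, -0.065,  1.461,  0.022,  1.35 , -0.088]), 'joint_vel': array([-0.   ,  0.   ,  0.   ,  0.   ,  0.001, -0.   ,  0.   ]), 'joint_torque': array([-1.0000e-03, -6.2325e+01,  2.4000e-02, -3.8989e+01, -6.1000e-02,
        4.0000e-02,  0.0000e+00]), 'ee_pos': array([ 0.159, -0.604,  0.222]), 'eef_rot': array([ 0.992,  0.129, -0.   , -0.001]), 'ft_force': array([ 0.041, -0.364,  0.24 ]), 'torque': array([-0.012,  0.041, -0.002]), 'grip_force': np.float64(0.0), 'width': np.float64(0.087)} 0.0187
scene [[418.3, 0.0, 314.6], [0.0, 418.3, 198.0], [0.0, 0.0, 1.0]] [-0.011  0.     0.     0.     0.   ] [[-0.524, -0.73, 0.438, 1.079], [0.851, -0.451, 0.267, 0.314], [0.003, 0.513, 0.858, 1.067], [0.0, 0.0, 0.0, 1.0]]
side [[505.6, 0.0, 317.8], [0.0, 505.6, 199.5], [0.0, 0.0, 1.0]] [-0.032  0.     0.     0.     0.   ] [[-0.873, 0.313, -0.374, -0.01], [-0.488, -0.559, 0.67, 1.1], [0.0, 0.768, 0.641, 1.12], [0.0, 0.0, 0.0, 1.0]]
```

View pics/scene0.png

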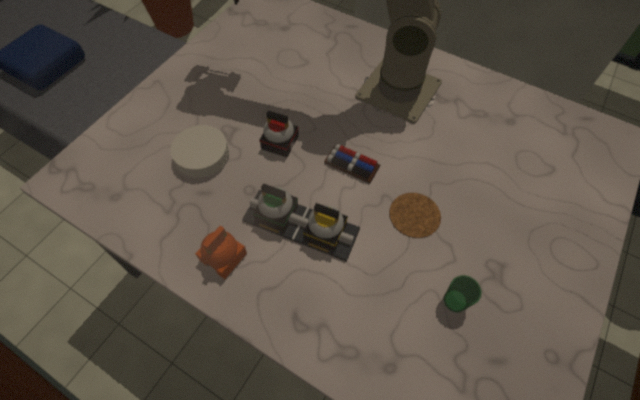

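View pics/side0.png

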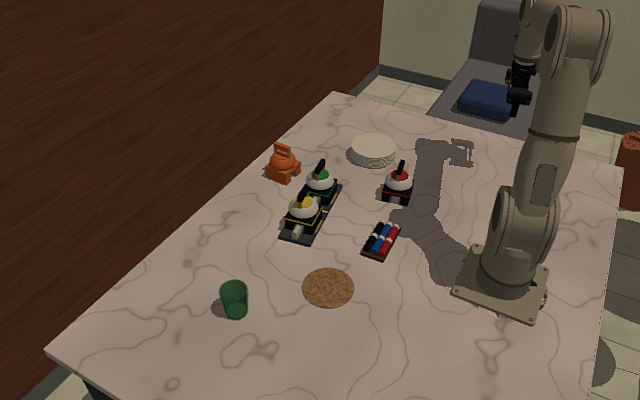

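Scene view: green lamp (275,202), yellow (325,222), red (280,132), coaster (415,215), chip rack (353,162), plates (199,153), tumbler (462,294).
Side view: green (320,176), yellow (303,205), red (398,182), coaster (328,287).
What could be mistaken: for the red lamp, the orange look-alike (221,250 scene / 283,163 side) and the red chips (365,165). For the green lamp, the green tumbler (462,294) and the yellow lamp (325,222). I choose red at (280,132) and green at (275,202).

```bash
cat > h.py <<'E'
import cv2,numpy as np
from scipy.spatial.transform import Rotation as R
def ray(c,uv,T=None):
    T=c["cam_to_world"] if T is None else T
    p=cv2.undistortPoints(np.array([[uv]],float),c["camera_matrix"],c["D"])[0,0]
    d=T[:3,:3]@np.array([p[0],-p[1],-1.]);return T[:3,3],d/np.linalg.norm(d)
def plane(ry,z): o,d=ry;return o+d*(z-o[2])/d[2]
def tri(rs):
    A=0;b=0
    for o,d in rs: P=np.eye(3)-np.outer(d,d);A=A+P;b=b+P@o
    x=np.linalg.solve(A,b);return x,[np.linalg.norm((np.eye(3)-np.outer(d,d))@(x-o))*1000 for o,d in rs]
def mask(px,col,box):
    h=cv2.cvtColor(px,cv2.COLOR_RGB2HSV);H,S,V=cv2.split(h)
    m={"green":(H>45)&(H<85)&(S>90),"red":((H<5)|(H>174))&(S>140),"yellow":(H>18)&(H<33)&(S>130),"cork":(H>5)&(H<22)&(S>75)}[col]&(V>40)
    o=np.zeros(m.shape,np.uint8);x0,y0,x1,y1=box;o[y0:y1,x0:x1]=m[y0:y1,x0:x1];return o
def blobs(m,amin=8):
    n,l,s,c=cv2.connectedComponentsWithStats(m);return sorted([(int(s[i,4]),c[i].round(1).tolist(),s[i,:4].tolist()) for i in range(1,n) if s[i,4]>=amin],reverse=True)
def wT(r,c,s=None):
    s=s or r.read_state();T=np.eye(4);T[:3,:3]=R.from_quat(s["eef_rot"]).as_matrix();T[:3,3]=s["ee_pos"];return T@c["hand_eye"]
E
python3 - <<'E'
from bench import r
from h import *
bx={"scene":{"green":(250,180,300,225),"yellow":(300,200,352,250),"red":(255,108,303,160),"cork":(385,185,445,242)},
"side":{"green":(300,155,340,200),"yellow":(280,185,330,232),"red":(375,155,418,208),"cork":(298,263,360,312)}}
C={n:r.camera(n) for n in bx};B={}
for n in bx:
    for k,b in bx[n].items():
        B[n,k]=blobs(mask(C[n]["pixels"],k,b));print(n,k,B[n,k][:4])
for k in bx["side"]:
    x,e=tri([ray(C[n],B[n,k][0][1]) for n in bx]);print(k,x.round(4),np.round(e,1))
c=C["side"]["pixels"][140:250,260:430,::-1];cv2.imwrite("pics/crop.png",cv2.resize(c,None,fx=4,fy=4,interpolation=cv2.INTER_CUBIC))
E
```

```text
scene green [(9, [268.7, 195.0], [267, 194, 4, 3])]
scene yellow [(231, [324.4, 219.2], [315, 212, 22, 15]), (70, [321.1, 239.9], [304, 234, 33, 13]), (10, [316.1, 246.3], [312, 244, 9, 4])]
scene red [(130, [276.3, 125.2], [269, 119, 16, 12])]
scene cork [(1880, [414.7, 214.7], [389, 192, 52, 46])]
side green [(77, [323.0, 174.4], [319, 170, 10, 10]), (50, [324.0, 192.0], [309, 182, 28, 15]), (17, [312.5, 174.2], [311, 171, 4, 8])]
side yellow [(146, [303.7, 201.7], [294, 194, 19, 14]), (98, [306.0, 219.2], [284, 207, 39, 20]), (25, [318.4, 225.6], [315, 220, 8, 12])]
side red [(62, [403.3, 175.5], [400, 171, 8, 10]), (53, [395.3, 193.8], [382, 191, 28, 7]), (37, [393.4, 174.2], [391, 170, 5, 10])]
side cork [(1695, [327.6, 287.5], [302, 267, 53, 42])]
green [ 0.6393 -0.0999  0.0924] [0.9 0.9]
yellow [0.6223 0.0648 0.0966] [3.6 3.6]
red [ 0.4078 -0.2369  0.0769] [5.7 5.7]
cork [ 0.4285  0.2586 -0.    ] [0.7 0.7]
```

View pics/crop.png

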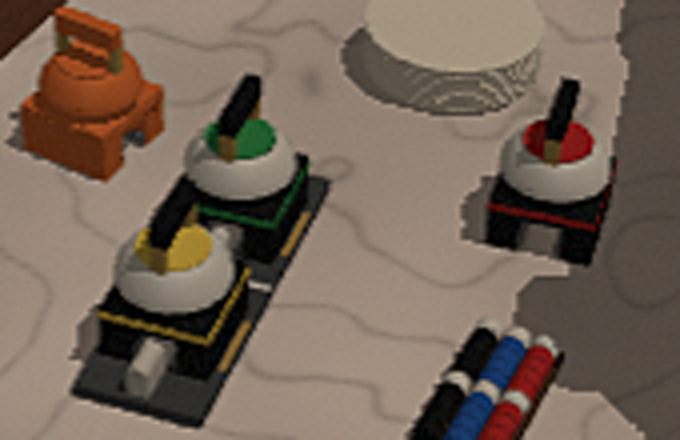

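The crop confirms the choice: the green lamp is clipped next to yellow on the rail, the red-disc lamp stands loose at (560,170 in the crop), and the orange one at left is the decoy. Next is a move planner, then a look from above with the wrist camera.

```bash
cat > plan.py <<'E'
# python3 plan.py x y z yaw_deg(tool y axis, mod 180) [vmax mm/row] : prints rows
import sys;from bench import r;from h import *
x,y,z,yaw=map(float,sys.argv[1:5]);vm=float(sys.argv[5]) if len(sys.argv)>5 else 45
s=r.read_state();M=R.from_quat(s["eef_rot"]).as_matrix();p=s["ee_pos"]
cur=np.degrees(np.arctan2(M[1,1],M[0,1]));d=(yaw-cur+90)%180-90
if len(sys.argv)>6: d=(yaw-cur+180)%360-180
yw=np.radians(cur+d);Y=np.array([np.cos(yw),np.sin(yw),0]);Z=np.array([0,0,-1.]);T=np.c_[np.cross(Y,Z),Y,Z]
rv=R.from_matrix(M.T@T).as_rotvec();D=np.array([x,y,z])-p
n=int(max(np.ceil(np.linalg.norm(D)*1000/vm),np.ceil(np.linalg.norm(rv)/.14),1))
print("t",round(float(s["time"]),2),"cur",p.round(4),"yaw",round(cur,1),"dyaw",round(d,1),"n",n,"q",np.round(s["joint_positions"],2))
print("rot/row",(rv/n/np.pi).round(4).tolist(),"world rows pos:")
print([ (( M@R.from_rotvec(rv*i/n).as_matrix()).T@D/n/.2).round(3).tolist() for i in range(n)])
E
python3 -c "
from bench import r;import numpy as np
c=r.camera('wrist');print(np.round(c['hand_eye'],3).tolist(),np.round(c['camera_matrix'],0).tolist())"
python3 plan.py 0.58 -0.12 0.38 7
```

```text
[[-0.002, 0.955, 0.296, 0.081], [1.0, 0.001, 0.001, -0.001], [0.001, 0.296, -0.955, -0.162], [0.0, 0.0, 0.0, 1.0]] [[340.0, 0.0, 322.0], [0.0, 340.0, 197.0], [0.0, 0.0, 1.0]]
t 0.25 cur [ 0.1593 -0.6042  0.2222] yaw -75.2 dyaw 82.2 n 15 q [ 1.29  0.33 -0.06  1.46  0.02  1.35 -0.09]
rot/row [-0.0, -0.0, -0.0305] world rows pos:
[[0.177, -0.12, -0.053], [0.187, -0.103, -0.053], [0.196, -0.085, -0.053], [0.204, -0.065, -0.053], [0.209, -0.046, -0.053], [0.212, -0.025, -0.053], [0.214, -0.005, -0.053], [0.213, 0.015, -0.053], [0.211, 0.036, -0.053], [0.206, 0.056, -0.053], [0.2, 0.075, -0.053], [0.192, 0.094, -0.053], [0.182, 0.112, -0.053], [0.171, 0.129, -0.053], [0.158, 0.144, -0.053]]
```

Emit:
{"name": "play_rows", "arguments": {"claw": [0,0,0,0,0,0,0,0], "delta_pos": [[0.177,-0.12,-0.053],[0.187,-0.103,-0.053],[0.196,-0.085,-0.053],[0.204,-0.065,-0.053],[0.209,-0.046,-0.053],[0.212,-0.025,-0.053],[0.214,-0.005,-0.053],[0.213,0.015,-0.053]], "delta_rot": [[0,0,-0.0305],[0,0,-0.0305],[0,0,-0.0305],[0,0,-0.0305],[0,0,-0.0305],[0,0,-0.0305],[0,0,-0.0305],[0,0,-0.0305]]}}

```text
time: 1.05
ee_pos: [0.3843, -0.3445, 0.3079]
eef_rot: [0.871, 0.492, -0.0, 0.0]
ft_force: [0.9, -0.8, 0.4]
width: 0.0869
grip_force: 0.0
```

Emit:
{"name": "play_rows", "arguments": {"claw": [0,0,0,0,0,0,0,0], "delta_pos": [[0.211,0.036,-0.053],[0.206,0.056,-0.053],[0.2,0.075,-0.053],[0.192,0.094,-0.053],[0.182,0.112,-0.053],[0.171,0.129,-0.053],[0.158,0.144,-0.053],[0,0,0]], "delta_rot": [[0,0,-0.0305],[0,0,-0.0305],[0,0,-0.0305],[0,0,-0.0305],[0,0,-0.0305],[0,0,-0.0305],[0,0,-0.0305],[0,0,0]]}}

```text
time: 1.85
ee_pos: [0.582, -0.1136, 0.382]
eef_rot: [0.657, 0.753, 0.002, -0.0]
ft_force: [-0.0, 0.4, 0.0]
width: 0.0871
grip_force: 0.0
```

```bash
python3 - <<'E'
from bench import r
from h import *
import pickle
s=r.read_state();c=r.camera("wrist");c["T"]=wT(r,c,s);pickle.dump(c,open("w1.pkl","wb"))
print(s["time"],s["ee_pos"].round(4),s["eef_rot"].round(4),s["joint_positions"].round(2))
cv2.imwrite("pics/w1.png",c["pixels"][:,:,::-1])
for k in("green","red","yellow"):print(k,blobs(mask(c["pixels"],k,(0,0,640,400)))[:6])
E
```

```text
1.85 [ 0.582  -0.1136  0.382 ] [ 6.575e-01  7.535e-01  1.700e-03 -5.000e-04] [ 0.6   0.29 -0.64  1.23  0.17  1.67  0.14]
green [(563, [360.9, 137.8], [351, 117, 18, 42]), (251, [388.5, 137.4], [384, 121, 11, 34])]
red [(588, [204.3, 215.9], [193, 199, 24, 35]), (511, [171.1, 58.2], [164, 39, 15, 40]), (354, [170.0, 12.7], [163, 0, 15, 27]), (12, [177.6, 216.5], [177, 212, 3, 10])]
yellow [(3394, [530.7, 349.1], [415, 335, 209, 26]), (675, [362.9, 15.9], [351, 0, 28, 39]), (336, [507.4, 310.6], [491, 283, 25, 44]), (335, [136.6, 310.8], [128, 281, 25, 46]), (332, [393.2, 13.0], [388, 0, 13, 32]), (124, [330.0, 23.6], [329, 3, 3, 44])]
```

View pics/w1.png

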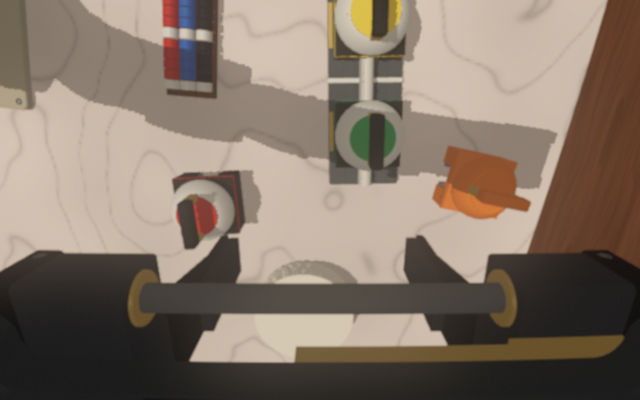

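Wrist view: the green disc is at (372,138) with its handle at (377,140), yellow at (370,14), and the fin runs down column ~366. The red lamp is at (204,214), slightly turned, the orange decoy at (482,190), and the plates at (305,310), hidden behind the fingers. I'll take a second viewpoint for height.

```bash
python3 plan.py 0.54 -0.03 0.36 7
```

```text
t 1.9 cur [ 0.5808 -0.1166  0.3815] yaw 7.5 dyaw -0.5 n 3 q [ 0.6   0.29 -0.64  1.23  0.17  1.67  0.14]
rot/row [0.0001, -0.0002, 0.0008] world rows pos:
[[0.152, -0.049, 0.036], [0.152, -0.049, 0.036], [0.152, -0.05, 0.036]]
```

Emit:
{"name": "play_rows", "arguments": {"claw": [0,0,0,0,0], "delta_pos": [[0.15,-0.05,0.036],[0.15,-0.05,0.036],[0.15,-0.05,0.036],[0,0,0],[0,0,0]], "delta_rot": [[0,0,0],[0,0,0],[0,0,0],[0,0,0],[0,0,0]]}}

```text
time: 2.4
ee_pos: [0.5382, -0.035, 0.3601]
eef_rot: [0.662, 0.749, -0.0, 0.001]
ft_force: [0.5, -0.5, 0.7]
width: 0.087
grip_force: 0.0
```

```bash
python3 - <<'E'
from bench import r
from h import *
import pickle
s=r.read_state();c=r.camera("wrist");c["T"]=wT(r,c,s);pickle.dump(c,open("w2.pkl","wb"))
print(s["time"],s["ee_pos"].round(4))
cv2.imwrite("pics/w2.png",c["pixels"][:,:,::-1])
c1=pickle.load(open("w1.pkl","rb"))
def disc(c,k,box):
    m=mask(c["pixels"],k,box);p=np.argwhere(m)[:,::-1].astype(np.float32)
    (u,v),rad=cv2.minEnclosingCircle(p);return (u,v),rad
b=blobs(mask(c["pixels"],"green",(0,0,640,240)));print(b[:4]);y=blobs(mask(c["pixels"],"yellow",(300,0,640,240)));print(y[:5]);print(blobs(mask(c["pixels"],"red",(0,0,640,400)))[:5])
d1=disc(c1,"green",(300,80,420,190));d2=disc(c,"green",(b[0][2][0]-40,b[0][2][1]-15,b[0][2][0]+70,b[0][2][1]+65))
print(d1,d2);print("green disc",tri([ray(c1,d1[0],c1["T"]),ray(c,d2[0],c["T"])]))
dr=disc(c1,"red",(160,190,240,250));print("red",dr,plane(ray(c1,dr[0],c1["T"]),.091))
E
```

```text
2.4 [ 0.5382 -0.035   0.3601]
[(613, [387.9, 203.9], [377, 184, 20, 40]), (144, [416.3, 202.3], [413, 189, 8, 28])]
[(932, [391.8, 81.9], [379, 56, 24, 54]), (254, [422.4, 81.2], [418, 62, 10, 38]), (178, [359.0, 82.0], [358, 47, 3, 74]), (97, [352.7, 85.4], [352, 64, 3, 42]), (63, [353.1, 190.9], [352, 180, 3, 24])]
[(516, [192.2, 67.9], [186, 47, 14, 42]), (494, [194.1, 119.0], [187, 101, 15, 37]), (40, [239.5, 277.8], [237, 272, 5, 11])]
((372.5343017578125, 137.77256774902344), 22.12131118774414) ((398.40362548828125, 202.96987915039062), 21.98685073852539)
green disc (array([ 0.64278831, -0.07743095,  0.10328113]), [np.float64(0.09141964172609164), np.float64(0.09141964172626121)])
red ((196.5, 216.0), 19.9061279296875) [ 0.4158396  -0.22087012  0.091     ]
```

View pics/w2.png

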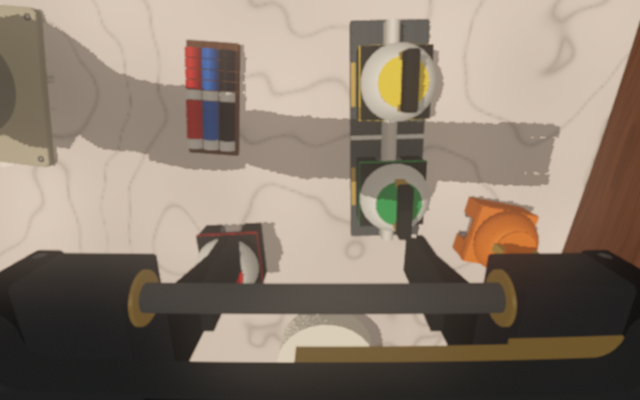

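Second view: green disc (398,203), yellow (405,82), rail plate from (350,20) to (427,235). Next I'll compute the rail's direction, the handle height and the coaster.

```bash
python3 - <<'E'
from bench import r
from h import *
import pickle
c1,c2=[pickle.load(open(f"w{i}.pkl","rb")) for i in(1,2)]
m=mask(c2["pixels"],"yellow",(372,50,432,115));(u,v),q=cv2.minEnclosingCircle(np.argwhere(m)[:,::-1].astype(np.float32));Y=plane(ray(c2,(u,v),c2["T"]),.104);G=plane(ray(c2,(398.4,203),c2["T"]),.104)
d=Y-G;print("Y",Y,"len",np.linalg.norm(d),"rail y-axis angle",np.degrees(np.arctan2(d[1],d[0])),"rad px",q)
# handle: dark pixels on the disc/shade
rr=[]
for c,b in((c1,(362,105,392,176)),(c2,(390,178,420,245))):
    g=cv2.cvtColor(c["pixels"],cv2.COLOR_RGB2GRAY);k=np.zeros_like(g);x0,y0,x1,y1=b;k[y0:y1,x0:x1]=(g[y0:y1,x0:x1]<45);B=blobs(k)[0];print("handle blob",B)
    n,l,s,_=cv2.connectedComponentsWithStats(k);i=1+np.argmax(s[1:,4]);p=np.argwhere(l==i)[:,::-1]
    print(cv2.minAreaRect(p.astype(np.float32)));rr.append(ray(c,B[1],c["T"]))
print("handle",tri(rr))
for n,b in(("scene",(385,185,445,242)),("side",(298,263,360,312))):
    c=r.camera(n);m=mask(c["pixels"],"cork",b);cn=max(cv2.findContours(m,0,2)[0],key=cv2.contourArea);e=cv2.fitEllipse(cv2.convexHull(cn));print(n,e,plane(ray(c,e[0]),.004))
E
python3 plan.py 0.6428 -0.0774 0.22 7
```

```text
Y [0.6203549  0.06981985 0.104     ] len 0.14877942085767176 rail y-axis angle 98.56444624794595 rad px 26.72598648071289
t 2.45 cur [ 0.5385 -0.0358  0.36  ] yaw 7.0 dyaw 0.0 n 4 q [ 0.58  0.16 -0.68  1.42  0.1   1.6   0.03]
rot/row [-0.0, 0.0001, -0.0] world rows pos:
[[-0.067, 0.123, 0.175], [-0.067, 0.123, 0.175], [-0.067, 0.123, 0.175], [-0.067, 0.123, 0.175]]Traceback (most recent call last):
  File "<stdin>", line 10, in <module>
IndexError: list index out of range
```

```bash
python3 - <<'E'
from bench import r
from h import *
import pickle
c1,c2=[pickle.load(open(f"w{i}.pkl","rb")) for i in(1,2)]
g=cv2.GaussianBlur(cv2.cvtColor(c2["pixels"],cv2.COLOR_RGB2GRAY),(5,5),0).astype(float)
for side,z,(a,b,sg) in(("L",.015,(340,358,1)),("R",.015,(418,440,-1))):
    P=[]
    for v in list(range(24,38))+list(range(124,155 if side=="L" else 126))+list(range(195,228) if 1 else []):
        gr=np.diff(g[v,a:b])*sg;k=np.argmin(gr)
        P.append(plane(ray(c2,(a+k+.5,v),c2["T"]),z)[:2])
    vx,vy,x,y=cv2.fitLine(np.float32(P),cv2.DIST_HUBER,0,.01,.01).ravel();n=np.array([-vy,vx]);G=np.array([.6428,-.0774])
    print(side,np.degrees(np.arctan2(vy,vx))%180,"dist to G mm",1000*n@(G-[x,y]),"resid",1000*np.median(abs((np.array(P)-[x,y])@n)))
rr=[]
for c,b in((c1,(362,105,392,176)),(c2,(390,178,416,236))):
    g=cv2.cvtColor(c["pixels"],cv2.COLOR_RGB2GRAY);x0,y0,x1,y1=b;w=g[y0:y1,x0:x1];print(np.percentile(w,[1,10,25,50]))
    k=np.zeros_like(g);k[y0:y1,x0:x1]=w<np.percentile(w,8)+12;n,l,s,ct=cv2.connectedComponentsWithStats(k);i=1+np.argmax(s[1:,4]);print(s[i],ct[i],cv2.minAreaRect(np.argwhere(l==i)[:,::-1].astype(np.float32)));rr.append(ray(c,ct[i],c["T"]))
print("handle",tri(rr))
for n,b in(("scene",(385,185,445,242)),("side",(298,263,360,312))):
    c=r.camera(n);m=mask(c["pixels"],"cork",b);cn=max(cv2.findContours(m,0,2)[0],key=cv2.contourArea);e=cv2.fitEllipse(cv2.convexHull(cn));print(n,np.round(e[0],1),plane(ray(c,e[0]),.004))
E
python3 plan.py 0.6428 -0.0774 0.20 8
```

```text
L 98.75089 dist to G mm 56.05635321102812 resid 0.4378029144588171
R 98.99353 dist to G mm -55.72849866923161 resid 2.197698647042364
[51. 52. 55. 83.]
[369 114  16  56 755] [376.30860927 140.49536424] ((376.2820739746094, 141.51226806640625), (14.681781768798828, 55.20871353149414), 2.4895529747009277)
[55. 57. 61. 71.]
[397 185  17  51 734] [404.3719346  209.42370572] ((405.0, 210.0), (50.0, 16.0), 90.0)
handle (array([ 0.64398943, -0.0771543 ,  0.12953982]), [np.float64(0.3766601836663342), np.float64(0.3766601836662498)])
scene [414.8 214.7] [0.43142456 0.25955186 0.004     ]
side [327.7 287.5] [0.42642024 0.26090421 0.004     ]
t 2.55 cur [ 0.5388 -0.0359  0.3599] yaw 7.0 dyaw 1.0 n 5 q [ 0.58  0.16 -0.68  1.42  0.1   1.6   0.03]
rot/row [-0.0, 0.0, -0.0011] world rows pos:
[[-0.054, 0.098, 0.16], [-0.054, 0.098, 0.16], [-0.055, 0.098, 0.16], [-0.055, 0.098, 0.16], [-0.055, 0.097, 0.16]]
```

Emit:
{"name": "play_rows", "arguments": {"claw": [0,0,0,0,0,0], "delta_pos": [[-0.054,0.098,0.16],[-0.054,0.098,0.16],[-0.055,0.098,0.16],[-0.055,0.098,0.16],[-0.055,0.098,0.16],[0,0,0]], "delta_rot": [[0,0,-0.002],[0,0,-0.002],[0,0,-0.002],[0,0,-0.002],[0,0,-0.002],[0,0,0]]}}

```text
time: 3.15
ee_pos: [0.6424, -0.0778, 0.1934]
eef_rot: [0.651, 0.759, -0.002, -0.003]
ft_force: [-0.3, -0.7, -0.4]
width: 0.0872
grip_force: 0.0
```

```bash
python3 plan.py 0.643 -0.0774 0.12 8.75 30
```

```text
t 3.15 cur [ 0.6424 -0.0778  0.1934] yaw 8.7 dyaw 0.0 n 3 q [ 0.51  0.48 -0.63  1.4   0.28  1.36  0.02]
rot/row [-0.0008, -0.0002, -0.0] world rows pos:
[[0.0, 0.002, 0.122], [0.0, 0.002, 0.122], [0.0, 0.001, 0.122]]
```

Emit:
{"name": "play_rows", "arguments": {"claw": [0,0,0,0,0], "delta_pos": [[0,0.002,0.13],[0,0.002,0.13],[0,0,0.12],[0,0,0],[0,0,0]], "delta_rot": [[0,0,0],[0,0,0],[0,0,0],[0,0,0],[0,0,0]]}}

```text
time: 3.65
ee_pos: [0.6442, -0.0753, 0.1252]
eef_rot: [0.65, 0.76, 0.0, 0.0]
ft_force: [-0.4, 0.6, 0.2]
width: 0.0873
grip_force: 0.0
```

Emit:
{"name": "play_rows", "arguments": {"claw": [0,1,1,1,1,1,1,1], "delta_pos": [[0,0,0.035],[0,0,0],[0,0,0],[0,0,0],[0,0,0],[0,0,0],[0,0,0],[0,0,0]], "delta_rot": [[0,0,0],[0,0,0],[0,0,0],[0,0,0],[0,0,0],[0,0,0],[0,0,0],[0,0,0]], "squeeze": 45}}

```text
time: 4.45
ee_pos: [0.6439, -0.0749, 0.117]
eef_rot: [0.65, 0.76, -0.0, 0.0]
ft_force: [-0.0, 0.1, -0.2]
width: 0.0388
grip_force: 0.0
```

Emit:
{"name": "play_rows", "arguments": {"claw": [1,1,1,1,1,1], "delta_pos": [[0,0,0],[0,0,0],[0,0,0],[0,0,0],[0,0,0],[0,0,0]], "delta_rot": [[0,0,0],[0,0,0],[0,0,0],[0,0,0],[0,0,0],[0,0,0]]}}

```text
time: 5.05
ee_pos: [0.6438, -0.0749, 0.1168]
eef_rot: [0.65, 0.76, -0.0, -0.0]
ft_force: [-0.4, -0.4, -0.5]
width: 0.0159
grip_force: 45.0
```

Emit:
{"name": "play_rows", "arguments": {"claw": [1,1,1,1,1,1,1,1], "delta_pos": [[0,0,-0.04],[0,0,-0.05],[0,0,-0.05],[0,0,-0.05],[0,0,-0.08],[0,0,-0.12],[0,0,-0.15],[0,0,-0.15]], "delta_rot": [[0,0,0],[0,0,0],[0,0,0],[0,0,0],[0,0,0],[0,0,0],[0,0,0],[0,0,0]]}}

```text
time: 5.85
ee_pos: [0.6437, -0.0747, 0.2572]
eef_rot: [0.65, 0.76, 0.0, 0.0]
ft_force: [-0.0, -0.8, -3.4]
width: 0.0158
grip_force: 45.0
```

```bash
python3 plan.py 0.6438 -0.0749 0.30 8.75;python3 plan.py 0.428 0.262 0.30 8.75 40
```

```text
t 5.85 cur [ 0.6437 -0.0747  0.2572] yaw 8.9 dyaw -0.2 n 1 q [ 0.5   0.44 -0.64  1.31  0.26  1.47  0.03]
rot/row [0.0001, 0.0, 0.001] world rows pos:
[[-0.001, 0.0, -0.214]]
t 5.85 cur [ 0.6437 -0.0747  0.2572] yaw 8.9 dyaw -0.2 n 11 q [ 0.5   0.44 -0.64  1.31  0.26  1.47  0.03]
rot/row [0.0, 0.0, 0.0001] world rows pos:
[[0.166, -0.073, -0.02], [0.166, -0.073, -0.02], [0.166, -0.073, -0.02], [0.166, -0.073, -0.02], [0.166, -0.073, -0.02], [0.166, -0.073, -0.019], [0.166, -0.073, -0.019], [0.166, -0.073, -0.019], [0.166, -0.073, -0.019], [0.166, -0.074, -0.019], [0.166, -0.074, -0.019]]
```

Emit:
{"name": "play_rows", "arguments": {"claw": [1,1,1,1,1,1,1,1], "delta_pos": [[0,0,-0.12],[0.04,-0.02,-0.1],[0.1,-0.044,0],[0.166,-0.073,0],[0.166,-0.073,0],[0.166,-0.073,0],[0.166,-0.073,0],[0.166,-0.073,0]], "delta_rot": [[0,0,0],[0,0,0],[0,0,0],[0,0,0],[0,0,0],[0,0,0],[0,0,0],[0,0,0]]}}

```text
time: 6.65
ee_pos: [0.528, 0.1049, 0.3002]
eef_rot: [0.65, 0.76, 0.0, 0.001]
ft_force: [1.0, 0.2, -4.3]
width: 0.0154
grip_force: 45.0
```

```bash
python3 plan.py 0.428 0.262 0.30 8.75 33
```

```text
t 6.65 cur [0.528  0.1049 0.3002] yaw 8.9 dyaw -0.2 n 6 q [ 0.4   0.18 -0.77  1.53  0.13  1.48 -0.22]
rot/row [0.0001, 0.0, 0.0002] world rows pos:
[[0.142, -0.062, -0.0], [0.142, -0.062, -0.0], [0.142, -0.062, 0.0], [0.142, -0.062, 0.0], [0.142, -0.062, 0.0], [0.142, -0.062, 0.0]]
```

Emit:
{"name": "play_rows", "arguments": {"claw": [1,1,1,1,1,1,1,1], "delta_pos": [[0.16,-0.07,0],[0.16,-0.07,0],[0.14,-0.06,0],[0.12,-0.052,0],[0.09,-0.04,0.1],[0.05,-0.024,0.15],[0.02,-0.01,0.15],[0,0,0.15]], "delta_rot": [[0,0,0],[0,0,0],[0,0,0],[0,0,0],[0,0,0],[0,0,0],[0,0,0],[0,0,0]]}}

```text
time: 7.45
ee_pos: [0.4412, 0.2407, 0.1892]
eef_rot: [0.649, 0.761, 0.001, 0.001]
ft_force: [1.1, -1.2, -3.5]
width: 0.0157
grip_force: 45.0
```

```bash
python3 plan.py 0.428 0.262 0.13 8.75 25
```

```text
t 7.45 cur [0.4412 0.2407 0.1892] yaw 9.0 dyaw -0.3 n 3 q [ 0.23  0.17 -0.88  1.79  0.14  1.25 -0.54]
rot/row [0.0002, 0.0, 0.0005] world rows pos:
[[0.039, -0.016, 0.099], [0.038, -0.016, 0.099], [0.038, -0.016, 0.099]]
```

Emit:
{"name": "play_rows", "arguments": {"claw": [1,1,1,1,1,1], "delta_pos": [[0.039,-0.016,0.08],[0.039,-0.016,0.08],[0.038,-0.016,0.08],[0,0,0.04],[0,0,0],[0,0,0]], "delta_rot": [[0,0,0],[0,0,0],[0,0,0],[0,0,0],[0,0,0],[0,0,0]]}}

```text
time: 8.05
ee_pos: [0.4293, 0.2609, 0.1339]
eef_rot: [0.65, 0.76, 0.0, 0.0]
ft_force: [0.3, 0.4, -4.1]
width: 0.0154
grip_force: 45.0
```

```bash
python3 plan.py 0.428 0.262 0.107 8.75 25;  python3 - <<'E'
from bench import r
import cv2
c=r.camera("side");cv2.imwrite("pics/s1.png",cv2.resize(c["pixels"][160:330,240:420,::-1],None,fx=3,fy=3))
E
```

```text
t 8.05 cur [0.4293 0.2609 0.1339] yaw 8.9 dyaw -0.1 n 2 q [ 0.16  0.24 -0.89  1.86  0.2   1.14 -0.64]
rot/row [0.0002, 0.0, 0.0004] world rows pos:
[[0.003, -0.003, 0.067], [0.003, -0.003, 0.067]]
```

View pics/s1.png

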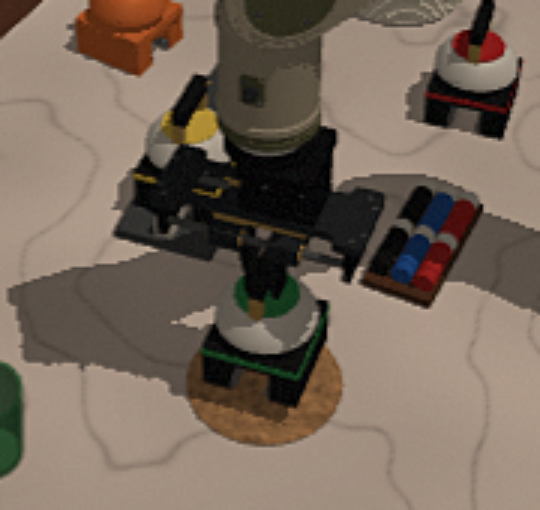

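The lamp (265,330 in the crop) hangs upright over the coaster (265,390). I'll lower it gently.

Emit:
{"name": "play_rows", "arguments": {"claw": [1,1,1,1,1,1,1], "delta_pos": [[0.003,-0.003,0.04],[0.003,-0.003,0.03],[0,0,0.03],[0,0,0.02],[0,0,0.01],[0,0,0],[0,0,0]], "delta_rot": [[0,0,0],[0,0,0],[0,0,0],[0,0,0],[0,0,0],[0,0,0],[0,0,0]]}}

```text
time: 8.8
ee_pos: [0.4274, 0.2621, 0.107]
eef_rot: [0.65, 0.76, 0.0, 0.0]
ft_force: [0.2, -0.1, -3.7]
width: 0.0155
grip_force: 45.0
```

Emit:
{"name": "play_rows", "arguments": {"claw": [1,1,1], "delta_pos": [[0,0,0.005],[0,0,0.005],[0,0,0]], "delta_rot": [[0,0,0],[0,0,0],[0,0,0]]}}

```text
time: 9.1
ee_pos: [0.4275, 0.2623, 0.1057]
eef_rot: [0.65, 0.76, 0.0, 0.0]
ft_force: [-3.4, -2.0, 4.5]
width: 0.015
grip_force: 45.0
```

Emit:
{"name": "play_rows", "arguments": {"claw": [0.6,0.4,0.2,0,0,0,0,0], "delta_pos": [[0,0,0],[0,0,0],[0,0,0],[0,0,0],[0,0,0],[0,0,0],[0,0,0],[0,0,-0.05]], "delta_rot": [[0,0,0],[0,0,0],[0,0,0],[0,0,0],[0,0,0],[0,0,0],[0,0,0],[0,0,0]]}}

```text
time: 9.9
ee_pos: [0.4266, 0.2616, 0.1143]
eef_rot: [0.65, 0.76, -0.001, -0.0]
ft_force: [-0.2, -0.4, 0.1]
width: 0.0714
grip_force: 0.0
```

```bash
python3 plan.py 0.4275 0.262 0.28 8.75 40; python3 plan.py 0.41 -0.1 0.34 8.75 45
```

```text
t 9.9 cur [0.4266 0.2616 0.1143] yaw 8.9 dyaw -0.2 n 5 q [ 0.15  0.26 -0.88  1.88  0.23  1.11 -0.66]
rot/row [-0.0001, 0.0, 0.0002] world rows pos:
[[0.0, 0.001, -0.166], [0.0, 0.001, -0.166], [0.0, 0.001, -0.166], [0.0, 0.001, -0.166], [0.0, 0.001, -0.166]]
t 9.9 cur [0.4266 0.2616 0.1143] yaw 8.9 dyaw -0.2 n 10 q [ 0.15  0.26 -0.88  1.88  0.23  1.11 -0.66]
rot/row [-0.0001, 0.0, 0.0001] world rows pos:
[[-0.177, -0.036, -0.113], [-0.177, -0.036, -0.113], [-0.177, -0.036, -0.113], [-0.177, -0.036, -0.113], [-0.177, -0.036, -0.113], [-0.177, -0.036, -0.113], [-0.177, -0.036, -0.113], [-0.177, -0.036, -0.113], [-0.177, -0.036, -0.113], [-0.177, -0.036, -0.113]]
```

Emit:
{"name": "play_rows", "arguments": {"claw": [0,0,0,0,0,0,0,0], "delta_pos": [[0,0,-0.15],[0,0,-0.2],[0,0,-0.2],[0,0,-0.2],[-0.1,-0.015,-0.2],[-0.2,-0.032,-0.08],[-0.22,-0.035,0],[-0.22,-0.035,0]], "delta_rot": [[0,0,0],[0,0,0],[0,0,0],[0,0,0],[0,0,0],[0,0,0],[0,0,0],[0,0,0]]}}

```text
time: 10.7
ee_pos: [0.4269, 0.1112, 0.3225]
eef_rot: [0.649, 0.76, 0.001, 0.001]
ft_force: [0.3, -0.1, 0.0]
width: 0.0871
grip_force: 0.0
```

```bash
python3 plan.py 0.43 -0.13 0.32 8.75 44;python3 - <<'E'
from bench import r
from h import *
C={n:r.camera(n) for n in("scene","side")}
bx={"scene":(385,175,445,242),"side":(298,240,360,312)}
for n,c in C.items():print(n,blobs(mask(c["pixels"],"green",bx[n]))[:3],blobs(mask(c["pixels"],"cork",bx[n]))[:2])
E
```

```text
t 10.7 cur [0.4269 0.1112 0.3225] yaw 9.0 dyaw -0.2 n 6 q [ 0.45 -0.1  -0.73  1.71 -0.07  1.5  -0.12]
rot/row [0.0001, 0.0, 0.0002] world rows pos:
[[-0.199, -0.029, 0.002], [-0.199, -0.029, 0.002], [-0.199, -0.029, 0.002], [-0.199, -0.028, 0.002], [-0.199, -0.028, 0.002], [-0.199, -0.028, 0.002]]
scene [(197, [421.1, 199.4], [412, 192, 20, 15])] [(775, [412.2, 220.5], [389, 193, 52, 45])]
side [(127, [333.5, 266.0], [328, 259, 12, 14]), (74, [327.3, 288.1], [308, 281, 37, 13]), (39, [320.8, 264.6], [319, 258, 5, 14])] [(672, [327.4, 295.1], [302, 272, 52, 37]), (30, [324.9, 270.5], [323, 267, 5, 8])]
```

Emit:
{"name": "play_rows", "arguments": {"claw": [0,0,0,0,0,0,0,0], "delta_pos": [[-0.2,-0.029,0],[-0.2,-0.029,0],[-0.2,-0.029,0],[-0.2,-0.029,0],[-0.2,-0.028,0],[-0.2,-0.028,0],[0,0,0],[0,0,0]], "delta_rot": [[0,0,0],[0,0,0],[0,0,0],[0,0,0],[0,0,0],[0,0,0],[0,0,0],[0,0,0]]}}

```text
time: 11.6
ee_pos: [0.4304, -0.1301, 0.3213]
eef_rot: [0.65, 0.76, 0.0, -0.0]
ft_force: [0.8, 0.3, -0.2]
width: 0.0865
grip_force: 0.0
```

```bash
python3 - <<'E'
from bench import r
from h import *
import pickle
C={n:r.camera(n) for n in("scene","side")}
# green lamp: whole disc by enclosing circle in both views
bx={"scene":(400,180,445,212),"side":(312,252,350,278)}
rr=[]
for n,c in C.items():
    p=np.argwhere(mask(c["pixels"],"green",bx[n]))[:,::-1].astype(np.float32);e=cv2.minEnclosingCircle(p);print(n,e);rr.append(ray(c,e[0]))
print("green lamp",tri(rr))
s=r.read_state();c=r.camera("wrist");c["T"]=wT(r,c,s);pickle.dump(c,open("w3.pkl","wb"))
print(s["time"],s["ee_pos"].round(4));cv2.imwrite("pics/w3.png",c["pixels"][:,:,::-1])
print(blobs(mask(c["pixels"],"red",(200,0,500,300)))[:4])
E
python3 plan.py 0.42 -0.21 0.29 8.75
```

```text
scene ((421.4375, 198.6875), 9.587282180786133)
side ((333.5897521972656, 267.5384521484375), 15.605712890625)
green lamp (array([0.41811404, 0.25378412, 0.08076856]), [np.float64(5.57441791287188), np.float64(5.5744179128718025)])
11.7 [ 0.4306 -0.1287  0.3214]
[(722, [272.2, 54.3], [263, 32, 20, 46]), (491, [311.8, 235.1], [304, 216, 18, 39]), (362, [284.1, 235.4], [277, 216, 14, 38]), (321, [275.7, 8.8], [267, 0, 18, 20])]
t 11.75 cur [ 0.4306 -0.1287  0.3214] yaw 9.1 dyaw -0.3 n 2 q [ 0.65 -0.08 -0.43  1.71 -0.03  1.5   0.38]
rot/row [0.0001, 0.0, 0.0009] world rows pos:
[[-0.197, -0.058, 0.078], [-0.197, -0.058, 0.078]]
```

View pics/w3.png

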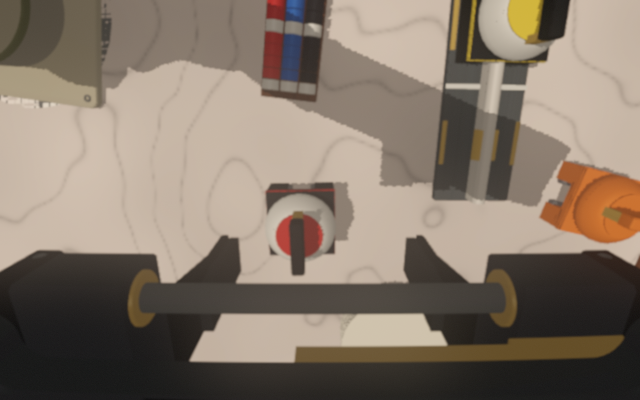

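View 3: the red lamp's disc is at (297,235) and its handle runs (298,212)-(297,273), almost in line with the image. The freed place is on the rail at (480,140). Now a second view from closer.

Emit:
{"name": "play_rows", "arguments": {"claw": [0,0,0,0,0], "delta_pos": [[-0.17,-0.05,0.05],[-0.17,-0.05,0.05],[0,0,0.05],[0,0,0],[0,0,0]], "delta_rot": [[0,0,0],[0,0,0],[0,0,0],[0,0,0],[0,0,0]]}}

```text
time: 12.25
ee_pos: [0.4217, -0.1989, 0.2914]
eef_rot: [0.649, 0.761, 0.0, 0.0]
ft_force: [0.2, -0.5, 0.4]
width: 0.0868
grip_force: 0.0
```

```bash
python3 - <<'E'
from bench import r
from h import *
import pickle
c3=pickle.load(open("w3.pkl","rb"))
s=r.read_state();c=r.camera("wrist");c["T"]=wT(r,c,s);pickle.dump(c,open("w4.pkl","wb"))
print(s["time"],s["ee_pos"].round(4));cv2.imwrite("pics/w4.png",c["pixels"][:,:,::-1])
print(blobs(mask(c["pixels"],"red",(200,0,500,300)))[:6])
E
```

```text
12.25 [ 0.4217 -0.1989  0.2914]
[(612, [329.0, 189.7], [321, 167, 19, 46]), (570, [298.0, 190.1], [289, 167, 17, 46]), (276, [282.8, 6.8], [273, 0, 20, 16])]
```

View pics/w4.png

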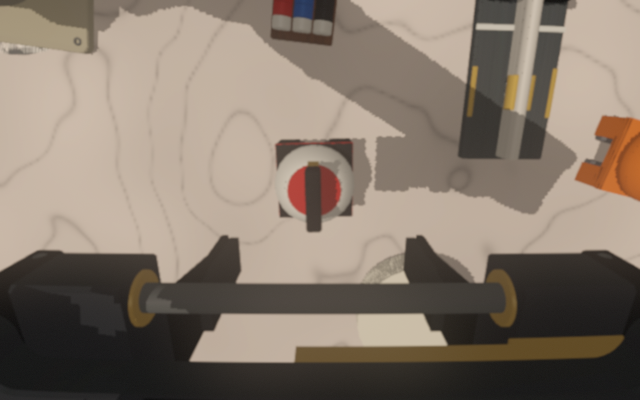

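View 4: red disc (313,190), with the foot's edges level with the image (276–352), so the red lamp is already nearly square to the tool.

```bash
python3 - <<'E'
from h import *
import pickle
c3,c4=[pickle.load(open(f"w{i}.pkl","rb")) for i in(3,4)]
rr=[]
for c,b in((c3,(270,205,330,262)),(c4,(280,160,345,218))):
    e=cv2.minEnclosingCircle(np.argwhere(mask(c["pixels"],"red",b))[:,::-1].astype(np.float32));print(e);rr.append(ray(c,e[0],c["T"]))
print("red disc",tri(rr))
def line(c,pts,z):
    P=np.float32([plane(ray(c,p,c["T"]),z)[:2] for p in pts]);vx,vy,_,_=cv2.fitLine(P,cv2.DIST_HUBER,0,.01,.01).ravel();return np.degrees(np.arctan2(vy,vx))
g=cv2.GaussianBlur(cv2.cvtColor(c4["pixels"],cv2.COLOR_RGB2GRAY),(3,3),0).astype(float)
print("front edge",line(c4,[(u,125+np.argmin(np.diff(g[125:150,u]))+.5) for u in range(281,348)],.05))
print("left edge",line(c4,[(265+np.argmin(np.diff(g[v,265:290]))+.5,v) for v in range(146,160)],.05))
# handle top face
x0,y0,x1,y1=(302,160,328,236);w=g[y0:y1,x0:x1];k=np.zeros(g.shape,np.uint8);k[y0:y1,x0:x1]=w<np.percentile(w,8)+14
n,l,s,ct=cv2.connectedComponentsWithStats(k);i=1+np.argmax(s[1:,4]);p=np.argwhere(l==i)[:,::-1]
mid=[(p[p[:,1]==v,0].mean(),v) for v in range(175,225)];print("handle",s[i],ct[i],line(c4,mid,.133))
E
```

```text
((299.0, 235.5), 22.455610275268555)
((313.9591979980469, 190.0), 25.670318603515625)
red disc (array([ 0.41546613, -0.22104154,  0.09065577]), [np.float64(0.04736998067401609), np.float64(0.04736998067392042)])
front edge 10.081699
left edge -83.26498
handle [ 305  166   19   65 1010] [313.8019802  195.91980198] -81.29388
```

```bash
python3 plan.py 0.4155 -0.221 0.16 9
```

```text
t 12.3 cur [ 0.4218 -0.199   0.2917] yaw 9.1 dyaw -0.1 n 3 q [ 0.71 -0.03 -0.36  1.73 -0.01  1.44  0.52]
rot/row [0.0001, 0.0, 0.0001] world rows pos:
[[-0.034, -0.016, 0.219], [-0.035, -0.016, 0.219], [-0.035, -0.016, 0.219]]
```

Emit:
{"name": "play_rows", "arguments": {"claw": [0,0,0,0,0,0], "delta_pos": [[-0.035,-0.016,0.2],[-0.035,-0.016,0.2],[-0.034,-0.016,0.16],[0,0,0.1],[0,0,0],[0,0,0]], "delta_rot": [[0,0,0],[0,0,0],[0,0,0],[0,0,0],[0,0,0],[0,0,0]]}}

```text
time: 12.9
ee_pos: [0.4157, -0.2219, 0.1602]
eef_rot: [0.649, 0.76, 0.0, 0.001]
ft_force: [-0.2, -0.1, 0.2]
width: 0.0871
grip_force: 0.0
```

```bash
python3 plan.py 0.4155 -0.221 0.102 9
```

```text
t 12.9 cur [ 0.4157 -0.2219  0.1602] yaw 9.0 dyaw -0.0 n 2 q [ 0.73  0.06 -0.34  1.92  0.02  1.16  0.53]
rot/row [0.0002, 0.0001, 0.0] world rows pos:
[[0.002, -0.0, 0.145], [0.002, -0.0, 0.145]]
```

Emit:
{"name": "play_rows", "arguments": {"claw": [0,0,0,0,0.4,1,1,1], "delta_pos": [[0.002,0,0.12],[0.002,0,0.12],[0,0,0.05],[0,0,0],[0,0,0],[0,0,0],[0,0,0],[0,0,0]], "delta_rot": [[0,0,0],[0,0,0],[0,0,0],[0,0,0],[0,0,0],[0,0,0],[0,0,0],[0,0,0]], "squeeze": 45}}

```text
time: 13.7
ee_pos: [0.4151, -0.2219, 0.1015]
eef_rot: [0.65, 0.76, 0.0, 0.001]
ft_force: [-1.0, 0.2, -0.1]
width: 0.0632
grip_force: 0.0
```

Emit:
{"name": "play_rows", "arguments": {"claw": [1,1,1,1,1,1,1,1], "delta_pos": [[0,0,0],[0,0,0],[0,0,0],[0,0,0],[0,0,0],[0,0,0],[0,0,0],[0,0,0]], "delta_rot": [[0,0,0],[0,0,0],[0,0,0],[0,0,0],[0,0,0],[0,0,0],[0,0,0],[0,0,0]]}}

```text
time: 14.5
ee_pos: [0.4148, -0.2216, 0.1009]
eef_rot: [0.65, 0.76, 0.0, 0.0]
ft_force: [0.5, 0.9, -1.2]
width: 0.0157
grip_force: 44.9
```

Emit:
{"name": "play_rows", "arguments": {"claw": [1,1,1,1,1,1], "delta_pos": [[0,0,-0.06],[0,0,-0.12],[0,0,-0.18],[0,0,-0.2],[0,0,-0.16],[0,0,-0.08]], "delta_rot": [[0,0,0],[0,0,0],[0,0,0],[0,0,0],[0,0,0],[0,0,0]]}}

```text
time: 15.1
ee_pos: [0.4151, -0.2219, 0.2645]
eef_rot: [0.65, 0.76, 0.0, 0.002]
ft_force: [0.1, -0.6, -6.1]
width: 0.0157
grip_force: 44.9
```

```bash
python3 plan.py 0.6436 -0.0779 0.26 8.75 38
```

```text
t 15.1 cur [ 0.4151 -0.2219  0.2645] yaw 8.9 dyaw -0.2 n 8 q [ 0.74 -0.02 -0.34  1.77 -0.    1.38  0.56]
rot/row [0.0001, 0.0001, 0.0001] world rows pos:
[[0.067, 0.155, 0.003], [0.067, 0.155, 0.003], [0.067, 0.155, 0.003], [0.067, 0.155, 0.003], [0.067, 0.155, 0.003], [0.067, 0.155, 0.003], [0.067, 0.155, 0.003], [0.067, 0.155, 0.003]]
```

Emit:
{"name": "play_rows", "arguments": {"claw": [1,1,1,1,1,1,1,1], "delta_pos": [[0.04,0.092,0],[0.08,0.19,0],[0.09,0.21,0],[0.09,0.21,0],[0.09,0.21,0],[0.08,0.18,0],[0.045,0.1,0],[0.02,0.045,0]], "delta_rot": [[0,0,0],[0,0,0],[0,0,0],[0,0,0],[0,0,0],[0,0,0],[0,0,0],[0,0,0]]}}

```text
time: 15.9
ee_pos: [0.6433, -0.0755, 0.2603]
eef_rot: [0.649, 0.761, -0.0, -0.001]
ft_force: [0.5, -0.4, -5.2]
width: 0.0156
grip_force: 44.9
```

```bash
python3 plan.py 0.6436 -0.0779 0.17 8.75 30
```

```text
t 15.9 cur [ 0.6433 -0.0755  0.2603] yaw 9.1 dyaw -0.3 n 4 q [ 0.39  0.41 -0.48  1.31  0.18  1.46  0.09]
rot/row [-0.0001, -0.0001, 0.0004] world rows pos:
[[-0.003, 0.0, 0.113], [-0.003, 0.0, 0.113], [-0.003, 0.0, 0.113], [-0.003, 0.0, 0.113]]
```

Emit:
{"name": "play_rows", "arguments": {"claw": [1,1,1,1,1,1,1], "delta_pos": [[-0.003,0,0.11],[-0.003,0,0.12],[-0.003,0,0.12],[-0.003,0,0.1],[0,0,0],[0,0,0],[0,0,0]], "delta_rot": [[0,0,0],[0,0,0],[0,0,0],[0,0,0],[0,0,0],[0,0,0],[0,0,0]]}}

```text
time: 16.6
ee_pos: [0.6435, -0.0804, 0.1728]
eef_rot: [0.65, 0.76, 0.0, 0.001]
ft_force: [0.8, -0.6, -3.8]
width: 0.0157
grip_force: 44.9
```

```bash
python3 plan.py 0.6436 -0.0779 0.15 8.75 30; python3 - <<'E'
from bench import r
import cv2
c=r.camera("side");cv2.imwrite("pics/s2.png",cv2.resize(c["pixels"][130:320,240:420,::-1],None,fx=3,fy=3))
E
```

```text
t 16.6 cur [ 0.6435 -0.0804  0.1728] yaw 8.9 dyaw -0.1 n 1 q [ 0.4   0.45 -0.47  1.44  0.21  1.3   0.07]
rot/row [0.0006, 0.0003, 0.0008] world rows pos:
[[0.012, 0.002, 0.114]]
```

View pics/s2.png

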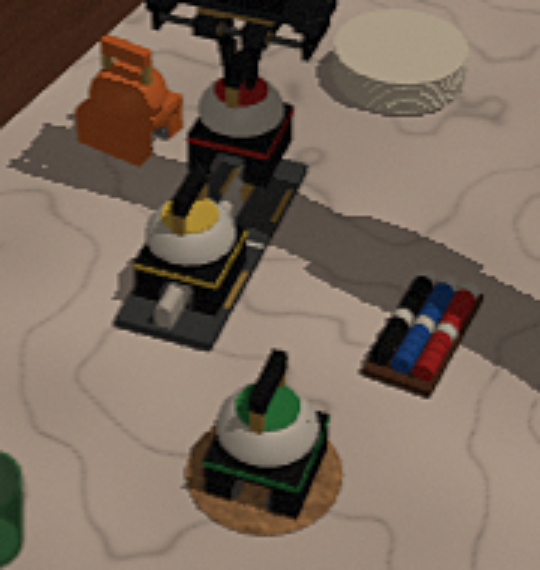

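Green stands upright on the coaster at (265,450). Red (240,130) hangs square over the free place. Now going down onto the fin.

Emit:
{"name": "play_rows", "arguments": {"claw": [1,1,1,1,1,1], "delta_pos": [[0.012,0.002,0.04],[0,0,0.05],[0,0,0.04],[0,0,0.03],[0,0,0],[0,0,0]], "delta_rot": [[0,0,0.0008],[0,0,0],[0,0,0],[0,0,0],[0,0,0],[0,0,0]]}}

```text
time: 17.25
ee_pos: [0.6429, -0.0776, 0.1389]
eef_rot: [0.651, 0.759, -0.0, -0.0]
ft_force: [-0.0, -0.4, -4.5]
width: 0.0154
grip_force: 44.9
```

Emit:
{"name": "play_rows", "arguments": {"claw": [1,1,1,1,1,1,1], "delta_pos": [[0,0,0.025],[0,0,0.025],[0,0,0.025],[0,0,0.02],[0,0,0.015],[0,0,0.01],[0,0,0]], "delta_rot": [[0,0,0],[0,0,0],[0,0,0],[0,0,0],[0,0,0],[0,0,0],[0,0,0]]}}

```text
time: 17.95
ee_pos: [0.6429, -0.0777, 0.1158]
eef_rot: [0.651, 0.759, -0.0, 0.0]
ft_force: [-3.9, -0.2, 3.4]
width: 0.0153
grip_force: 44.9
```

Emit:
{"name": "play_rows", "arguments": {"claw": [1,1,1], "delta_pos": [[0,0,0.005],[0,0,0.004],[0,0,0]], "delta_rot": [[0,0,0],[0,0,0],[0,0,0]]}}

```text
time: 18.25
ee_pos: [0.6432, -0.0777, 0.1158]
eef_rot: [0.651, 0.759, 0.0, 0.001]
ft_force: [-9.6, 0.4, 17.4]
width: 0.0154
grip_force: 44.9
```

Firmly on the plate: 17 N and no further travel. Releasing and backing off.

Emit:
{"name": "play_rows", "arguments": {"claw": [1,0.6,0.3,0,0,0,0,0], "delta_pos": [[0,0,-0.006],[0,0,0],[0,0,0],[0,0,0],[0,0,0],[0,0,0],[0,0,0],[0,0,0]], "delta_rot": [[0,0,0],[0,0,0],[0,0,0],[0,0,0],[0,0,0],[0,0,0],[0,0,0],[0,0,0]]}}

```text
time: 19.05
ee_pos: [0.643, -0.0776, 0.1143]
eef_rot: [0.651, 0.759, -0.0, 0.0]
ft_force: [0.2, -0.5, -1.2]
width: 0.0638
grip_force: 0.0
```

Emit:
{"name": "play_rows", "arguments": {"claw": [0,0,0,0,0,0,0,0], "delta_pos": [[0,0,-0.04],[0,0,-0.1],[0,0,-0.2],[0,0,-0.2],[0.1,-0.1,-0.2],[0.15,-0.15,-0.15],[0.1,-0.15,-0.1],[0,0,0]], "delta_rot": [[0,0,0],[0,0,0],[0,0,0],[0,0,0],[0,0,0],[0,0,0],[0,0,0],[0,0,0]]}}

```text
time: 19.85
ee_pos: [0.5532, -0.0182, 0.3165]
eef_rot: [0.649, 0.761, 0.002, 0.003]
ft_force: [1.5, 1.1, 0.6]
width: 0.0872
grip_force: 0.0
```

```bash
python3 - <<'E'
from bench import r
from h import *
s=r.read_state();c=r.camera("wrist");T=wT(r,c,s);print(s["time"],s["ee_pos"],s["width"])
C={n:r.camera(n) for n in("scene","side")}
bx={"wrist":(320,0,640,300)}
for k in("red","yellow"):print(k,blobs(mask(c["pixels"],k,bx["wrist"]))[:5])
def uv(X):
    q=np.linalg.inv(T)@np.r_[X,1];p=cv2.projectPoints(np.array([[q[0],-q[1],-q[2]]]),np.zeros(3),np.zeros(3),c["camera_matrix"],c["D"])[0];return p.ravel().round(1)
print("expected disc px home / 17mm high",uv([.6428,-.0774,.104]),uv([.6428,-.0774,.121]))
a=C["side"]["pixels"][140:310,240:420,::-1];b=c["pixels"][:,:,::-1]
cv2.imwrite("pics/end.png",np.hstack([cv2.resize(a,(424,400)),b[:,250:626]]))
E
```

```text
19.85 [ 0.55323064 -0.01817719  0.31651431] 0.08718347837069033
red [(717, [375.7, 229.1], [364, 208, 23, 43]), (215, [406.0, 227.2], [400, 210, 12, 35]), (100, [382.9, 181.5], [353, 181, 64, 2])]
yellow [(1106, [384.0, 97.1], [370, 67, 27, 62]), (322, [417.6, 97.9], [412, 77, 12, 42]), (106, [342.8, 95.0], [342, 74, 3, 45]), (70, [340.4, 208.5], [339, 192, 4, 32]), (56, [511.2, 293.1], [506, 286, 10, 14])]
expected disc px home / 17mm high [387.9 228.3] [390.8 234. ]
```

View pics/end.png

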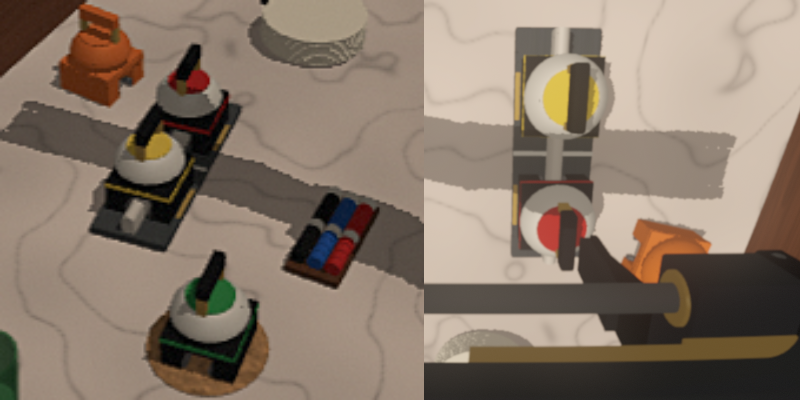

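Red's disc centre (388,229) matches the pixel expected for a home lamp (388,228). Green is upright on the coaster, yellow is in place and the arm is clear.

Emit:
{"name": "play_rows", "arguments": {"claw": [0,0,0], "delta_pos": [[0,0,0],[0,0,0],[0,0,0]], "delta_rot": [[0,0,0],[0,0,0],[0,0,0]]}}

```text
time: 20.3
ee_pos: [0.5547, -0.0219, 0.3104]
eef_rot: [0.651, 0.759, -0.0, -0.001]
ft_force: [0.0, 1.0, -0.2]
width: 0.0867
grip_force: 0.0
```

```bash
python3 -c "
from bench import r;print(r.close_job())"
```

```text
the job is handed in; nothing more can be done
None
```

I handed the job in at about 20 s: the green lamp stands upright on the coaster, the red lamp is pressed home in the place it left, and the yellow lamp was left alone; the hand-in returned no verdict, so this rests on the last pictures and forces.

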